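# Close the mixer jar and key in its programme

### The job

Close the mixer's jar by twisting its cap clockwise all the way to its stop, then start the mixer at the keypad: press the round key, the bar-shaped key, the square key and finally the round key again, one key at a time, each fully down and let up before the next. Press no key before the jar is shut, never press the cross-shaped stop key, and leave the dish, cup, bottle, beaker and timer round about where they stand.

Things in the scene. Friction and masses are not known exactly. Their poses are not given: they have to be found in the camera images.
- keypad: low white console fixed to the bench, 190 x 150 x 30 mm, dark display window along its far (+x) edge. Origin: centre of its underside; z up, x away from the robot at yaw 0 (turned up to 0.3 rad). On top four bays, black plates 58 x 58 x 5 mm, 2 x 2, centres at x = -52 or +12 mm and y = +32 or -32 mm; which key is in which bay varies. It may stand left or right of the mixer.
- jar_mixer: jar mixer fixed to the bench: white base 120 x 120 x 40 mm holding an upright glass jar 80 mm in diameter, closed by the cap. Origin: centre of the base's underside; z up, x away from the robot at yaw 0 (turned up to 0.3 rad). A small grey upright ridge at the jar's collar on the +x side is the shut mark; its top is 126 mm above the bench.
- cap_grip (a point): point on the cap's axis inside its finger bar, 147 mm above the bench, 11 mm below the bar's top. The captive cap is a white ribbed disc 70 mm in diameter, flat top 131 mm above the bench, with an upright finger bar across it 64 mm long, 16 mm thick, 27 mm high. Site x runs along the bar to the end with the small black pointer, z up; shut, the pointer faces the ridge.
- cap (a joint): cap angle, rad: 0 loose, grows as the cap turns clockwise seen from above, 1.25 shut against its stop; starts at 0 to 0.35. The bar's yaw is the jar_mixer's yaw + 1.25 - this value. It turns stiffly (about 0.1 N m), stays where it is left and neither rises nor sinks.
- key_round_top (a point): centre of the top face of the round key, a disc 38 mm in diameter. White, in one of the keypad's bays; when up its top is 52 mm above the bench and 17 mm above its black plate. Axes as the keypad's.
- key_round (a joint): how far that key is pressed, m: 0 up, 0.006 fully down. A spring returns it; it takes about 1 N to start and 4.5 N to hold fully down.
- key_bar_top (a point): centre of the top face of the bar key, a long rectangle 20 x 50 mm (long along the keypad's y axis). White, in one of the keypad's bays; when up its top is 52 mm above the bench and 17 mm above its black plate. Axes as the keypad's.
- key_bar (a joint): how far that key is pressed, m: 0 up, 0.006 fully down. A spring returns it; it takes about 1 N to start and 4.5 N to hold fully down.
- key_square_top (a point): centre of the top face of the square key, 36 x 36 mm. White, in one of the keypad's bays; when up its top is 52 mm above the bench and 17 mm above its black plate. Axes as the keypad's.
- key_square (a joint): how far that key is pressed, m: 0 up, 0.006 fully down. A spring returns it; it takes about 1 N to start and 4.5 N to hold fully down.
- key_cross_top (a point): centre of the top face of the cross-shaped key (a plus sign 42 mm across with arms 14 mm wide): the stop key, not to be pressed. White, in one of the keypad's bays; when up its top is 52 mm above the bench and 17 mm above its black plate. Axes as the keypad's.
- key_cross (a joint): how far that key is pressed, m: 0 up, 0.006 fully down. A spring returns it; it takes about 1 N to start and 4.5 N to hold fully down.
- petri_dish: loose lidded petri dish, 60 mm diameter, 15 mm high, between the two devices; bystander. Origin at the centre of its underside.
- specimen_cup: loose specimen cup with white lid, 62 mm diameter, 68 mm high, behind and between the devices; bystander. Origin at the centre of its underside.
- wash_bottle: loose capped bottle, 64 mm diameter, 148 mm high, far left; bystander. Origin at the centre of its underside.
- beaker: loose beaker, 52 mm diameter, 69 mm high, at the right; bystander. Origin at the centre of its underside.
- bench_timer: loose wedge-shaped bench timer, 48 x 66 x 52 mm, at the left; bystander. Origin at the centre of its underside.

How it is judged:
By the outcome, as a careful person would: the job done as asked, in the order asked, and still so for the second after the job is handed in, with the robot touching nothing.
It also fails if it takes over 58 s, if anything falls off the work surface, if the arm or the gripper's body presses on something with over 40 N, if the wrist force passes 120 N, or if a joint passes its speed limit or range.

### The arm

A 6-joint arm with a two-finger parallel gripper is mounted at the origin on a cart in front of the work surface, level with it; the furniture and walls round the work are solid. World frame = base frame: x ahead of the robot, y to its left, z up, the work surface at z = 0. Lengths are in m, angles in rad, forces in N, time in s.
With the tool pointing down it reaches from about 0.35 to 0.725 m from the base axis. Payload 6 kg.
Tool frame: the origin (TCP) lies at the very end of the fingers, on their centre line; the grasp point (between the pads) lies 19 mm behind it; z points along the fingers, y is the line along which they close (so a half turn about z gives the same grasp; the last joint's range is limited). The gripper opens to 85 mm and grips with 20 to 120 N. Pads are 22 mm wide; open, the fingers measure 114 mm over their backs; the gripper's body (76 mm by 85 mm) begins 54 mm behind the grasp point. The pads swing forward as they close: fully open they stand 13 mm farther back than shut.
Start: joints at [-0.907, 0.04, 0.085, 0, -1.615, -0.334], TCP at [0.194, -0.568, 0.231] pointing down, gripper open.
Joint ranges: [-2.56, 2.56], [-1.29, 2.01], [-1.08, 1.49], [-3.29, 1.98], [-2.81, -0.18], [-2.99, 2.99]. Speed limits (rad/s): [2.57, 2.57, 3.01, 3.14, 3.14, 3.14].

### API

Orientations are given as a 3x3 rotation matrix whose columns are the frame's x, y, z axes.
In Python, from bench import bot gives the robot as it stands.
- The arm moves only by the tool drive_tool, never from a script. Its argument "rows" is a list of rows, each an object with "linear": the shift along the tool's x, y, z as a fraction of full scale, a list of three; "dr": the turn, a rotation vector about the tool's x, y, z as a fraction of full scale, a list of three; "claw": the opening, from 0 (shut) to 1 (fully open). A call has 1 to 12 rows; each row shifts and turns the commanded pose from where the row before left it, along the tool's axes as they then stand; what a row does not reach is not made up. Full scale, the value 1, is 300 mm for a shift and 360 degrees for a turn. A row lasts 1/8 s, in which the tool goes at most 62.5 mm and 10.7 degrees, less where a joint would pass 70% of its speed; a pose out of reach is approached as far as the arm can. A call with a number of a shift or a turn outside -1 to 1 is refused whole. A call with a gripper value outside its range is refused whole. The fingers move at their own pace and stop on an object; "force" is the grip in N (left out, the last holds). Time passes only in rows, so rows that do not move let the fingers close. It gives the time, the measured TCP pose, the force, the opening and the grip force at its end, in the units of the state.
- bot.read_state(): the state, without advancing time (a new reading comes with each control period).
- bot.snapshot(name): name is "scene" or "top"; returns the picture (384x512x3 uint8, blue, green, red); there is no depth.
- bot.camera_info(name): a dict with "intrinsics" (3x3 intrinsics, pixels), "dist_coeffs" ([k1, k2, p1, p2, k3] as OpenCV has them; the pictures are not rectified), "R" (3x3) and "t" (3): a world point X has camera coordinates R X + t. Camera axes: x right, y down, z forward; pixel columns grow to the right and rows downward; lengths in m; the calibration is good to about 2 mm. A picture is of the moment at which its call begins. camera_info takes no time and is no camera call.
- bot.sign_off(): hands the job in; it is judged then, once.
The state is a dict: "time_s": time; "joints": joint angles; "joint_vel": joint speeds; "tau": joint torques, N m; "position": TCP position; "eef_rot": TCP orientation; "force": force on the tool from outside, world axes, zero at the start; "moment": the same for the moment, N m; "gripper_width": finger opening in m; "finger_force": force on a finger pad.
Only numpy, scipy, OpenCV 4.12 (cv2) and the standard library are available. Lean on these libraries where they do the work, as an engineer would, in place of code of your own. Each camera call takes 0.05 s, during which the arm holds its last target. There are 200 camera calls.

## Working session

There is one attempt and no reset: what is moved stays moved. The work goes in short steps, Python scripts to look and compute and a tool call to move; the robot and the scene stay as the last step left them, time stands still between calls to the robot, and variables do not carry over. Pictures are saved under pics/ and viewed, at most 10 in all, crops included, and the job is handed in when it is done.

Besides the shell and the picture viewer there is one more tool, called after ">>>" in YAML: its name, and indented under it one key for each argument. drive_tool: Moves the arm, as the interface text tells. Its arguments: {"type":"object","properties":{"rows":{"type":"array"},"force":{"type":"number"}},"required":["rows"]}

```bash
mkdir -p pics
python3 - <<'E'
from bench import bot
import cv2,numpy as np
for n in("scene","top"):
    cv2.imwrite(f"pics/{n}0.png",bot.snapshot(n)); c=bot.camera_info(n)
    R=np.array(c["R"]);print(n,np.round(c["intrinsics"],1).tolist(),c["dist_coeffs"],R.round(3).tolist(),(-R.T@np.array(c["t"])).round(3))
s=bot.read_state();print(np.round(s["eef_rot"],3).tolist(),s["position"],s["time_s"])
E
```

```text
scene [[364.9, 0.0, 257.3], [0.0, 364.9, 185.2], [0.0, 0.0, 1.0]] [-0.10359681  0.          0.          0.          0.        ] [[0.682, -0.731, -0.016], [-0.532, -0.481, -0.697], [0.502, 0.484, -0.717]] [-0.135 -0.639  1.088]
top [[413.4, 0.0, 255.0], [0.0, 413.4, 190.8], [0.0, 0.0, 1.0]] [-0.12534278  0.          0.          0.          0.        ] [[0.029, -1.0, 0.003], [-0.981, -0.029, -0.193], [0.193, 0.003, -0.981]] [0.269 0.009 1.452]
[[-0.946, -0.324, -0.001], [-0.324, 0.946, 0.001], [0.0, 0.002, -1.0]] [ 0.19428863 -0.56737471  0.23036937] 0.1
```

View pics/scene0.png

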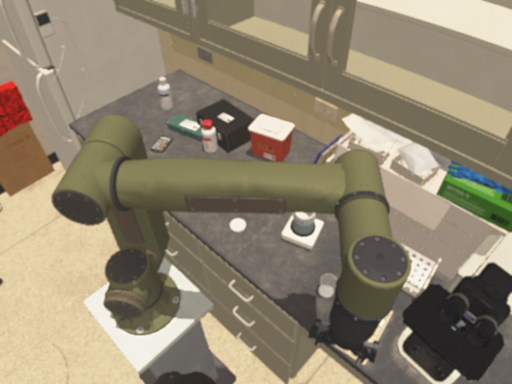

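View pics/top0.png

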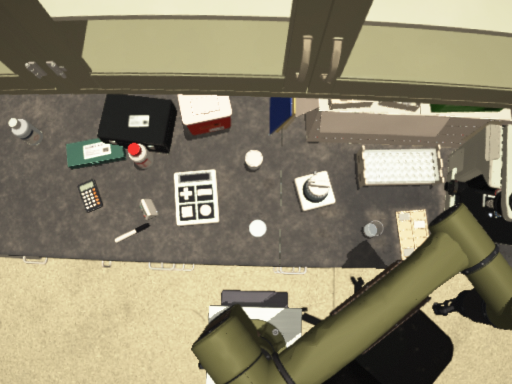

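The top view shows everything. The keypad is at about (196,197), with the cross far-left, bar far-right, square near-left and round near-right. The mixer is at about (315,190), the dish at (258,228) and the cup at (254,159). I'll zoom in on both devices.

```bash
cat > h.py <<'E'
from bench import bot
import cv2,numpy as np
def ray(n,px,z):
    c=bot.camera_info(n);R=np.array(c["R"]);t=np.array(c["t"])
    u=cv2.undistortPoints(np.array(px,float).reshape(-1,1,2),np.array(c["intrinsics"]),np.array(c["dist_coeffs"])).reshape(-1,2)
    d=np.c_[u,np.ones(len(u))]@R;C=-R.T@t
    return (C+d*((z-C[2])/d[:,2])[:,None])
def px(n,X):
    c=bot.camera_info(n)
    return cv2.projectPoints(np.array(X,float).reshape(-1,1,3),cv2.Rodrigues(np.array(c["R"]))[0],np.array(c["t"]),np.array(c["intrinsics"]),np.array(c["dist_coeffs"]))[0].reshape(-1,2)
E
python3 - <<'E'
from h import *
im=bot.snapshot("top"); cv2.imwrite("pics/t1.png",im)
a=cv2.resize(im[160:235,165:227],None,fx=6,fy=6,interpolation=cv2.INTER_CUBIC)
b=cv2.resize(im[160:235,285:347],None,fx=6,fy=6,interpolation=cv2.INTER_CUBIC)
cv2.imwrite("pics/crop1.png",np.hstack([a,b]))
# keypad outline at z=.03, keys
g=cv2.cvtColor(im,cv2.COLOR_BGR2GRAY)
m=(g>150).astype(np.uint8); 
for nm,(x0,y0,x1,y1) in dict(kp=(168,163,225,232),mx=(288,165,345,218)).items():
    mm=np.zeros_like(m);mm[y0:y1,x0:x1]=m[y0:y1,x0:x1]
    cs,_=cv2.findContours(mm,cv2.RETR_CCOMP,cv2.CHAIN_APPROX_NONE)
    for c in cs:
        A=cv2.contourArea(c)
        if A<20: continue
        r=cv2.minAreaRect(c);z={'kp':.03,'mx':.04}[nm]
        P=ray("top",cv2.boxPoints(r),z);print(nm,A,np.round(r[0],1),np.round(r[1],1),round(r[2],1),P[:,:2].round(3).tolist(),P.mean(0).round(4))
        M=cv2.moments(c);q=[M['m10']/M['m00'],M['m01']/M['m00']];print('   key ctr z.052',np.round(q,1),ray("top",[q],.052).round(4))
E
```

```text
kp 99.5 [186.5 211.3] [10.7 11. ] 80.5 [[0.484, 0.273], [0.491, 0.235], [0.455, 0.227], [0.447, 0.264]] [0.4692 0.2498 0.03  ]
   key ctr z.052 [186.5 211.4] [[0.466  0.2458 0.052 ]]
kp 86.0 [205. 210.] [10. 10.] 90.0 [[0.493, 0.204], [0.494, 0.169], [0.459, 0.167], [0.458, 0.202]] [0.4759 0.1852 0.03  ]
   key ctr z.052 [205.1 209.8] [[0.4733 0.1823 0.052 ]]
kp 2210.5 [195.6 197. ] [53.8 43.6] 85.6 [[0.609, 0.311], [0.625, 0.156], [0.435, 0.133], [0.418, 0.284]] [0.5219 0.2211 0.03  ]
   key ctr z.052 [195.9 197.1] [[0.5165 0.2163 0.052 ]]
kp 284.5 [187.1 212. ] [17.9 17.7] 84.3 [[0.494, 0.283], [0.502, 0.222], [0.44, 0.212], [0.432, 0.273]] [0.4671 0.2475 0.03  ]
   key ctr z.052 [187.1 212. ] [[0.4637 0.2437 0.052 ]]
kp 279.5 [205.5 210. ] [17. 18.] 0.0 [[0.444, 0.211], [0.507, 0.215], [0.509, 0.155], [0.445, 0.152]] [0.4761 0.1835 0.03  ]
   key ctr z.052 [205.5 210.3] [[0.4717 0.1808 0.052 ]]
kp 105.5 [204.5 197.3] [ 7.2 17.5] 84.8 [[0.53, 0.221], [0.537, 0.161], [0.512, 0.157], [0.504, 0.218]] [0.5207 0.1892 0.03  ]
   key ctr z.052 [204.5 197.3] [[0.5167 0.1863 0.052 ]]
kp 202
[... 226 characters left out ...]
26], [0.572, 0.166], [0.551, 0.163], [0.545, 0.223]] [0.5587 0.1945 0.03  ]
   key ctr z.052 [204.  186.6] [[0.5543 0.1902 0.052 ]]
kp 240.0 [194.5 177. ] [ 8.8 31.5] 85.2 [[0.602, 0.287], [0.615, 0.175], [0.583, 0.171], [0.571, 0.282]] [0.5927 0.2288 0.03  ]
   key ctr z.052 [194.4 177. ] [[0.5877 0.2257 0.052 ]]
mx 1110.5 [314.7 189.5] [35.6 34.5] 74.7 [[0.601, -0.12], [0.637, -0.238], [0.515, -0.27], [0.48, -0.154]] [ 0.5582 -0.1952  0.04  ]
   key ctr z.052 [314.7 190.2] [[ 0.5529 -0.1934  0.052 ]]
mx 261.0 [312.2 193.3] [26.9 17.4] 35.0 [[0.544, -0.13], [0.597, -0.165], [0.544, -0.243], [0.492, -0.208]] [ 0.5442 -0.1865  0.04  ]
   key ctr z.052 [311.3 193.6] [[ 0.5407 -0.1818  0.052 ]]
```

View pics/crop1.png

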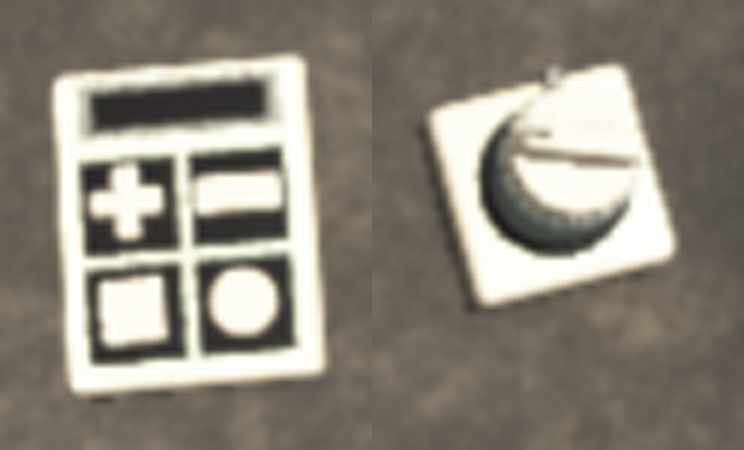

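Run:
```python
from h import *
im=cv2.imread("pics/t1.png");sc=cv2.imread("pics/scene0.png")
def cr(i,x,y,w):
    c=cv2.resize(i[y:y+w,x:x+w],(400,400),interpolation=cv2.INTER_CUBIC).astype(float)
    return np.clip((c/255)**2.5*255,0,255).astype(np.uint8)
cv2.imwrite("pics/crop2.png",np.hstack([cr(im,297,168,40),cr(sc,279,205,50)]))
print(ray("top",[[310,183],[329.7,186.3]],.158).round(4), ray("top",[[315.2,172]],.126).round(4))
print(px("top",[[.561,-.197,.158],[.561,-.197,.131]]),px("scene",[[.561,-.197,.158],[.561,-.197,.131]]))
```

```text
[[ 0.5545 -0.163   0.158 ]
 [ 0.5456 -0.2266  0.158 ]] [[ 0.5994 -0.1844  0.126 ]]
[[320.53385477 181.33614635]
 [319.2360639  183.11201854]] [[306.60286972 204.86182716]
 [305.96173466 210.04083943]]
```

View pics/crop2.png

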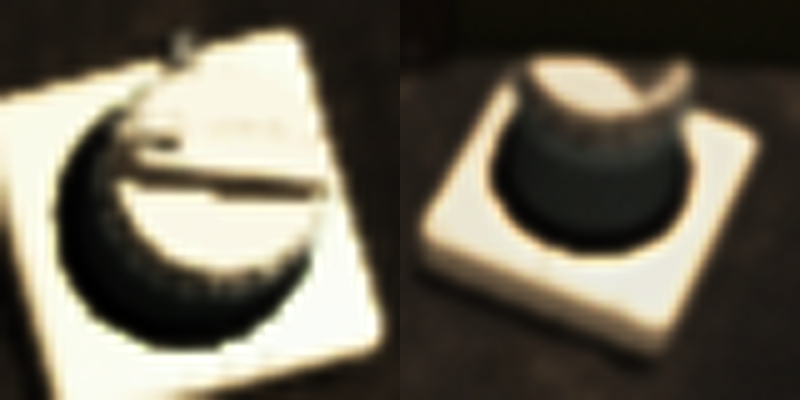

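The top crop shows the bar's near upper edge running from px (309.5,184.5) to (329.5,186). The pointer is at the left end, px (313.5,182), and the ridge at (315,172). The scene crop gives the base-top corners. Next I'll work out the poses.

```bash
cat > p.py <<'E'
from h import *
e=ray("top",[[309.5,184.5],[329.5,186.0]],.158);d=e[0]-e[1];yb=np.arctan2(d[1],d[0]);print("bar",e.round(4),yb,"ctr",(e.mean(0)+.008*np.array([np.sin(yb),-np.cos(yb),0])).round(4))
t=ray("top",[[285+(430-372)/6,160+106/6],[285+(625-372)/6,160+64/6]],.04);d=t[0]-t[1];ym=np.arctan2(-d[0],d[1]);print("base",t.round(4),ym,np.linalg.norm(d),(t.mean(0)-.06*np.array([np.cos(ym),np.sin(ym),0])).round(4))
s=ray("scene",[[279+(u-400)/8,205+v/8] for u,v in((424,232),(665,328),(758,142))],.04);print("scene",s.round(4).tolist(),((s[0]+s[2])/2).round(4),[np.linalg.norm(s[i]-s[1]) for i in(0,2)])
d=s[2]-s[1];print("yaw",np.arctan2(d[1],d[0]),)
d=s[0]-s[1];print("yaw",np.arctan2(-d[0],d[1]))
# keypad: keys
im=cv2.imread("pics/t1.png");sq=ray("top",[[186.5,211.4],[205.1,209.8]],.052);d=sq[0]-sq[1];yk=np.arctan2(-d[0],d[1]);print("kp",yk,np.linalg.norm(d))
c=sq.mean(0)+.052*np.array([np.cos(yk),np.sin(yk),0]);print(c.round(4))
for n,a,b in(("cross",.012,.032),("bar",.012,-.032),("sq",-.052,.032),("rnd",-.052,-.032)):
  k=.11;print(n,c[0]+a*np.cos(k)-b*np.sin(k),c[1]+a*np.sin(k)+b*np.cos(k))
print(ray("top",[[165+(235-0)/6-.5,160+193/6-.5],[165+122/6-.5,160+202/6-.5]],.052).round(4))
st=bot.read_state();print(st["time_s"])
E
python3 p.py
```

```text
bar [[ 0.5495 -0.1614  0.158 ]
 [ 0.5465 -0.226   0.158 ]] 1.5244404023094926 ctr [ 0.556 -0.194  0.158]
base [[ 0.5981 -0.1246  0.04  ]
 [ 0.627  -0.2395  0.04  ]] 0.24619951157202585 0.11848930061527455 [ 0.5544 -0.1967  0.04  ]
scene [[0.4817, -0.1604, 0.04], [0.5124, -0.271, 0.04], [0.6225, -0.2405, 0.04]] [ 0.5521 -0.2005  0.04  ] [np.float64(0.11477940692435916), np.float64(0.11426397710151984)]
yaw 0.2700988193764461
yaw 0.2704331611342754
kp 0.11730145410753072 0.06417521348725314
[0.5213 0.2201 0.052 ]
cross 0.5296832188288653 0.2532475383329544
bar 0.5367090300824445 0.1896343480637258
sq 0.4660700285596367 0.24622172707937523
rnd 0.47309583981321585 0.1826085368101466
[[0.5365 0.1904 0.052 ]
 [0.5293 0.2555 0.052 ]]
0.15
```

>>> drive_tool:
  rows:
    - {"linear": [-0.128,0.065,0],"dr": [0,0,0],"claw": 1}
    - {"linear": [-0.128,0.065,0],"dr": [0,0,0],"claw": 1}
    - {"linear": [-0.128,0.065,0],"dr": [0,0,0],"claw": 1}
    - {"linear": [-0.128,0.065,0],"dr": [0,0,0],"claw": 1}
    - {"linear": [-0.128,0.065,0],"dr": [0,0,0],"claw": 1}
    - {"linear": [-0.128,0.065,0],"dr": [0,0,0],"claw": 1}
    - {"linear": [-0.128,0.065,0],"dr": [0,0,0],"claw": 1}
    - {"linear": [-0.128,0.065,0],"dr": [0,0,0],"claw": 1}
    - {"linear": [-0.128,0.065,0],"dr": [0,0,0],"claw": 1}
    - {"linear": [-0.128,0.065,0],"dr": [0,0,0],"claw": 1}
    - {"linear": [-0.128,0.065,0],"dr": [0,0,0],"claw": 1}
    - {"linear": [-0.128,0.065,0],"dr": [0,0,0],"claw": 1}

```text
time_s: 1.65
position: [0.5553, -0.1958, 0.231]
eef_rot: [[-0.946, -0.324, -0.0], [-0.324, 0.946, 0.0], [0.0, 0.0, -1.0]]
force: [0.4, -1.6, 0.3]
gripper_width: 0.0857
finger_force: 0.0
```

>>> drive_tool:
  rows:
    - {"linear": [0,0,0],"dr": [0,0,-0.0265],"claw": 1}
    - {"linear": [0,0,0],"dr": [0,0,-0.0265],"claw": 1}
    - {"linear": [0,0,0],"dr": [0,0,-0.0265],"claw": 1}
    - {"linear": [0,0,0],"dr": [0,0,-0.0265],"claw": 1}
    - {"linear": [0,0,0],"dr": [0,0,-0.0265],"claw": 1}
    - {"linear": [0,0,0],"dr": [0,0,-0.0265],"claw": 1}
    - {"linear": [0,0,0],"dr": [0,0,-0.0265],"claw": 1}
    - {"linear": [0,0,0],"dr": [0,0,0],"claw": 0.5}
    - {"linear": [0,0,0],"dr": [0,0,0],"claw": 0.5}

```text
time_s: 2.78
position: [0.5545, -0.197, 0.2311]
eef_rot: [[-0.079, -0.997, -0.0], [-0.997, 0.079, 0.0], [-0.0, 0.0, -1.0]]
force: [-0.8, 0.3, 0.0]
gripper_width: 0.0513
finger_force: 0.0
```

```bash
cat >> h.py <<'E'
def to(x,y,z,yaw=None):
    s=bot.read_state();R=np.array(s["eef_rot"]);d=R.T@(np.array([x,y,z])-s["position"])
    yw=np.arctan2(R[1,0],R[0,0]);print("t",s["time_s"],"pos",np.round(s["position"],4),"yaw",round(yw,3),"tilt",R[:2,2].round(4),"J",np.round(s["joints"],2),"F",np.round(s["force"],1),"w",round(s["gripper_width"],4))
    print("linear total",(d/.3).round(4),"dr z total",None if yaw is None else round(-(yaw-yw)/2/np.pi,4))
E
python3 - <<'E'
from h import *
to(.555,-.196,.14,-1.66)
b=bot.snapshot("scene");a=bot.snapshot("top")
cv2.imwrite("pics/c3.png",np.hstack([cv2.resize(a[120:220,260:360],(400,400)),cv2.resize(b[150:270,240:360],(400,400))]))
E
```

```text
t 2.775 pos [ 0.5545 -0.197   0.2311] yaw -1.649 tilt [-0.0004  0.0001] J [-0.    0.01  0.05 -0.   -1.61 -0.08] F [-0.8  0.3  0. ] w 0.0513
linear total [-0.0034 -0.0017  0.3036] dr z total 0.0017
```

View pics/c3.png

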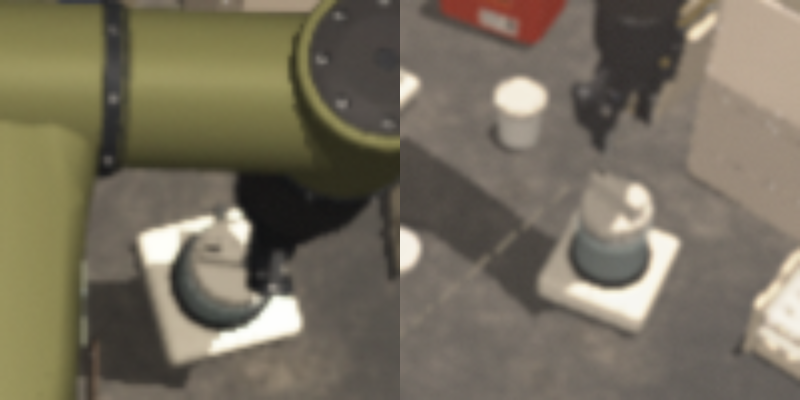

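>>> drive_tool:
  rows:
    - {"linear": [-0.003,-0.002,0.08],"dr": [0,0,0.002],"claw": 0.5}
    - {"linear": [0,0,0.08],"dr": [0,0,0],"claw": 0.5}
    - {"linear": [0,0,0.08],"dr": [0,0,0],"claw": 0.5}
    - {"linear": [0,0,0.04],"dr": [0,0,0],"claw": 0.5}
    - {"linear": [0,0,0.02],"dr": [0,0,0],"claw": 0.5}
    - {"linear": [0,0,0.02],"dr": [0,0,0],"claw": 0.5}
    - {"linear": [0,0,0],"dr": [0,0,0],"claw": 0.5}

```text
time_s: 3.75
position: [0.5552, -0.1962, 0.1354]
eef_rot: [[-0.088, -0.996, 0.0], [-0.996, 0.088, 0.0], [-0.0, -0.0, -1.0]]
force: [0.3, -0.2, 1.1]
gripper_width: 0.0421
finger_force: 0.0
```

>>> drive_tool:
  force: 40
  rows:
    - {"linear": [0,0,0],"dr": [0,0,0],"claw": 0}
    - {"linear": [0,0,0],"dr": [0,0,0],"claw": 0}
    - {"linear": [0,0,0],"dr": [0,0,0],"claw": 0}
    - {"linear": [0,0,0],"dr": [0,0,0],"claw": 0}
    - {"linear": [0,0,0],"dr": [0,0,0],"claw": 0}
    - {"linear": [0,0,0],"dr": [0,0,0],"claw": 0}

```text
time_s: 4.5
position: [0.557, -0.1963, 0.1363]
eef_rot: [[-0.088, -0.996, 0.005], [-0.996, 0.088, -0.001], [0.0, -0.005, -1.0]]
force: [7.6, -1.5, -0.4]
gripper_width: 0.015
finger_force: 44.3
```

```bash
python3 -c "
from h import *
to(.555,-.196,.135,-1.66);s=bot.read_state();print(s['moment'],s['finger_force'])"
```

```text
t 4.5 pos [ 0.557  -0.1963  0.1363] yaw -1.658 tilt [ 0.0046 -0.0007] J [ 0.    0.02 -0.11  0.   -1.44 -0.09] F [ 7.6 -1.5 -0.4] w 0.015
linear total [-0.0005  0.0067  0.0044] dr z total 0.0002
[-0.4930842  -1.90387666  0.03869582] 44.29698586463928
```

>>> drive_tool:
  rows:
    - {"linear": [0,-0.01,0],"dr": [0,0,0],"claw": 0}
    - {"linear": [0,0,0],"dr": [0,0,0.01],"claw": 0}
    - {"linear": [0,0,0],"dr": [0,0,0.02],"claw": 0}
    - {"linear": [0,0,0],"dr": [0,0,0.02],"claw": 0}
    - {"linear": [0,0,0],"dr": [0,0,0.02],"claw": 0}
    - {"linear": [0,0,0],"dr": [0,0,0.02],"claw": 0}
    - {"linear": [0,0,0],"dr": [0,0,0.02],"claw": 0}
    - {"linear": [0,0,0],"dr": [0,0,0.02],"claw": 0}
    - {"linear": [0,0,0],"dr": [0,0,0.02],"claw": 0}
    - {"linear": [0,0,0],"dr": [0,0,0.02],"claw": 0}
    - {"linear": [0,0,0],"dr": [0,0,0.01],"claw": 0}
    - {"linear": [0,0,0],"dr": [0,0,0],"claw": 0}

```text
time_s: 6.0
position: [0.5583, -0.197, 0.1363]
eef_rot: [[-0.939, -0.345, 0.001], [-0.345, 0.939, -0.001], [-0.0, -0.001, -1.0]]
force: [-1.6, -1.4, 4.9]
gripper_width: 0.0153
finger_force: 45.0
```

```bash
python3 -c "
from h import *
to(.558,-.196,.135,-2.88);s=bot.read_state();print(s['moment'],s['finger_force'])"
```

```text
t 6.0 pos [ 0.5583 -0.197   0.1363] yaw -2.79 tilt [ 0.0008 -0.0008] J [-0.    0.03 -0.1   0.   -1.44 -1.22] F [-1.6 -1.4  4.9] w 0.0153
linear total [-0.0002  0.0033  0.0043] dr z total 0.0144
[-0.26080278  0.4643335  -0.11061339] 44.98156785964966
```

>>> drive_tool:
  rows:
    - {"linear": [0,0,0],"dr": [0,0,0.006],"claw": 0}
    - {"linear": [0,0,0],"dr": [0,0,0.006],"claw": 0}
    - {"linear": [0,0,0],"dr": [0,0,0.004],"claw": 0}
    - {"linear": [0,0,0],"dr": [0,0,0],"claw": 0}

```text
time_s: 6.5
position: [0.5584, -0.197, 0.1363]
eef_rot: [[-0.968, -0.25, 0.001], [-0.25, 0.968, -0.001], [-0.001, -0.001, -1.0]]
force: [-1.3, -3.5, 5.6]
gripper_width: 0.0152
finger_force: 46.9
```

```bash
python3 -c "
from h import *
to(.558,-.196,.135,-2.88);s=bot.read_state();print(s['moment'],s['finger_force'])"
```

```text
t 6.5 pos [ 0.5584 -0.197   0.1363] yaw -2.889 tilt [ 0.0009 -0.0012] J [-0.    0.03 -0.1   0.   -1.44 -1.32] F [-1.3 -3.5  5.6] w 0.0152
linear total [0.0003 0.0036 0.0042] dr z total -0.0014
[-0.89037379  0.4685367   0.66027771] 46.89695656299591
```

>>> drive_tool:
  rows:
    - {"linear": [0,0,0],"dr": [0,0,0.004],"claw": 0}
    - {"linear": [0,0,0],"dr": [0,0,0.004],"claw": 0}
    - {"linear": [0,0,0],"dr": [0,0,0],"claw": 0}

```text
time_s: 6.88
position: [0.5584, -0.197, 0.1363]
eef_rot: [[-0.979, -0.203, 0.001], [-0.203, 0.979, -0.002], [-0.001, -0.002, -1.0]]
force: [-1.7, -4.2, 5.1]
gripper_width: 0.0153
finger_force: 62.9
```

```bash
python3 -c "
from h import *
to(.558,-.196,.135,-2.88);s=bot.read_state();print(s['moment'],s['finger_force'])"
```

```text
t 6.875 pos [ 0.5584 -0.197   0.1363] yaw -2.937 tilt [ 0.0009 -0.0017] J [ 0.    0.03 -0.1   0.   -1.44 -1.37] F [-1.7 -4.2  5.1] w 0.0153
linear total [0.0007 0.0037 0.0043] dr z total -0.0091
[-1.1257867   0.44726179  1.6492654 ] 62.943839938379824
```

>>> drive_tool:
  rows:
    - {"linear": [0,0,0],"dr": [0,0,0],"claw": 0.5}
    - {"linear": [0,0,0],"dr": [0,0,0],"claw": 0.5}
    - {"linear": [0,0,0],"dr": [0,0,0],"claw": 0.5}
    - {"linear": [0,0,0],"dr": [0,0,0],"claw": 0.5}
    - {"linear": [0,0,-0.05],"dr": [0,0,0],"claw": 0.5}
    - {"linear": [0,0,-0.1],"dr": [0,0,0],"claw": 0.5}
    - {"linear": [0,0,-0.1],"dr": [0,0,0],"claw": 0.5}
    - {"linear": [0,0,-0.1],"dr": [0,0,0],"claw": 0.5}
    - {"linear": [0,0,0],"dr": [0,0,0],"claw": 0}

```text
time_s: 8.0
position: [0.5592, -0.1969, 0.2449]
eef_rot: [[-0.98, -0.2, 0.006], [-0.2, 0.98, -0.001], [-0.006, -0.003, -1.0]]
force: [0.3, 0.2, 0.1]
gripper_width: 0.0256
finger_force: 0.0
```

Run:
```python
from h import *
to(.473,.183,.08)
b=bot.snapshot("scene");a=bot.snapshot("top")
cv2.imwrite("pics/c4.png",np.hstack([cv2.resize(a[160:220,285:345],(400,400),interpolation=2),cv2.resize(b[195:255,275:335],(400,400),interpolation=2)]))
```

```text
t 8.0 pos [ 0.5592 -0.1969  0.2449] yaw -2.941 tilt [ 0.0064 -0.0013] J [ 0.    0.02  0.09  0.   -1.63 -1.37] F [0.3 0.2 0.1] w 0.0256
linear total [0.0322 1.2997 0.546 ] dr z total None
```

View pics/c4.png

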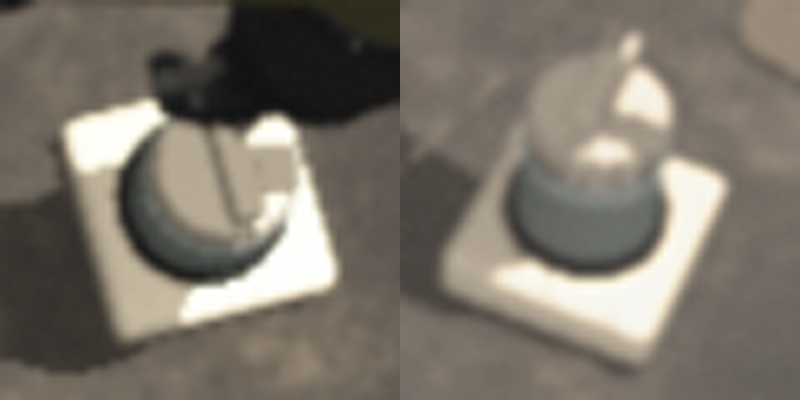

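The bar now lies along the base's x axis, with the pointer end hidden by the gripper at the far side. The twisting moment rose to 1.65 N m, so the cap is at its stop. I'll check it again once the arm is clear, so next I'm moving over the round key.

>>> drive_tool:
  rows:
    - {"linear": [0.003,0.108,0.01],"dr": [0,0,0],"claw": 0}
    - {"linear": [0.003,0.108,0.02],"dr": [0,0,0],"claw": 0}
    - {"linear": [0.003,0.108,0.02],"dr": [0,0,0],"claw": 0}
    - {"linear": [0.003,0.108,0.03],"dr": [0,0,0],"claw": 0}
    - {"linear": [0.003,0.108,0.03],"dr": [0,0,0],"claw": 0}
    - {"linear": [0.003,0.108,0.03],"dr": [0,0,0],"claw": 0}
    - {"linear": [0.003,0.108,0.03],"dr": [0,0,0],"claw": 0}
    - {"linear": [0.003,0.108,0.03],"dr": [0,0,0],"claw": 0}
    - {"linear": [0.003,0.108,0.03],"dr": [0,0,0],"claw": 0}
    - {"linear": [0.003,0.108,0.03],"dr": [0,0,0],"claw": 0}
    - {"linear": [0.003,0.108,0.03],"dr": [0,0,0],"claw": 0}
    - {"linear": [0.003,0.108,0.03],"dr": [0,0,0.0145],"claw": 0}

```text
time_s: 9.6
position: [0.4691, 0.1831, 0.1432]
eef_rot: [[-0.994, -0.108, -0.001], [-0.108, 0.994, -0.001], [0.001, -0.001, -1.0]]
force: [0.4, 0.4, -0.2]
gripper_width: 0.0002
finger_force: 0.0
```

>>> drive_tool:
  rows:
    - {"linear": [0,0,0],"dr": [0,0,0],"claw": 0}
    - {"linear": [0,0,0],"dr": [0,0,0],"claw": 0}

```text
time_s: 9.85
position: [0.4698, 0.182, 0.144]
eef_rot: [[-0.994, -0.111, -0.001], [-0.111, 0.994, -0.001], [0.001, -0.001, -1.0]]
force: [-0.2, -0.8, -0.1]
gripper_width: 0.0002
finger_force: 0.0
```

Run:
```python
from h import *
to(.473,.183,.065,-3.03)
b=bot.snapshot("scene");a=bot.snapshot("top")
cv2.imwrite("pics/c5.png",np.hstack([cv2.resize(a[155:225,285:355],(400,400),interpolation=2),cv2.resize(b[130:280,150:300],(400,400),interpolation=2)]))
```

```text
t 9.85 pos [0.4698 0.182  0.144 ] yaw -3.031 tilt [-0.0006 -0.0007] J [ 0.77 -0.21 -0.31  0.   -1.47 -2.23] F [-0.2 -0.8 -0.1] w 0.0002
linear total [-0.011   0.0024  0.2635] dr z total -0.0001
```

View pics/c5.png

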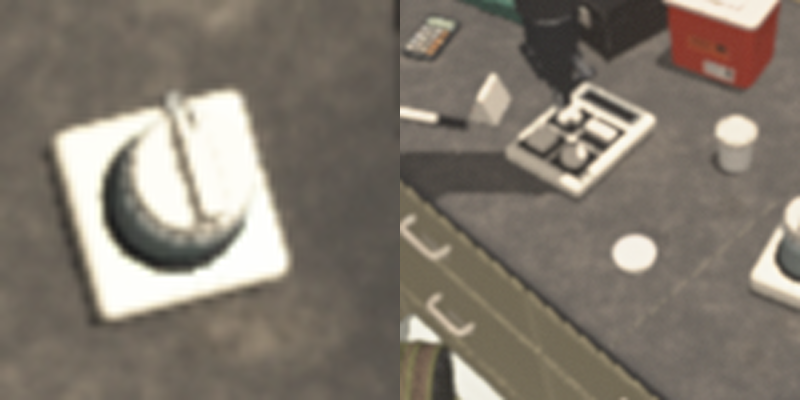

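The cap's pointer faces the ridge, so the jar is shut. I'll cross-check the key positions against the scene view.

Run:
```python
from h import *
print(ray("scene",[[150+(u-400)*.375,130+v*.375] for u,v in((575,155),(600,130),(543,138),(570,117))],.052).round(3))
```

```text
[[0.469 0.173 0.052]
 [0.53  0.183 0.052]
 [0.461 0.235 0.052]
 [0.519 0.239 0.052]]
```

>>> drive_tool:
  rows:
    - {"linear": [-0.011,0.002,0.1],"dr": [0,0,0],"claw": 0}
    - {"linear": [0,0,0.1],"dr": [0,0,0],"claw": 0}
    - {"linear": [0,0,0.06],"dr": [0,0,0],"claw": 0}
    - {"linear": [0,0,0],"dr": [0,0,0],"claw": 0}

```text
time_s: 10.45
position: [0.4728, 0.1825, 0.0654]
eef_rot: [[-0.994, -0.109, -0.002], [-0.109, 0.994, -0.001], [0.002, -0.001, -1.0]]
force: [0.2, 0.9, 1.1]
gripper_width: 0.0001
finger_force: 0.0
```

>>> drive_tool:
  rows:
    - {"linear": [0,0,0.03],"dr": [0,0,0],"claw": 0}
    - {"linear": [0,0,0.02],"dr": [0,0,0],"claw": 0}
    - {"linear": [0,0,0.015],"dr": [0,0,0],"claw": 0}
    - {"linear": [0,0,0.007],"dr": [0,0,0],"claw": 0}
    - {"linear": [0,0,0],"dr": [0,0,0],"claw": 0}
    - {"linear": [0,0,0],"dr": [0,0,0],"claw": 0}

```text
time_s: 11.2
position: [0.4733, 0.1835, 0.0451]
eef_rot: [[-0.994, -0.11, 0.0], [-0.11, 0.994, 0.0], [-0.0, 0.0, -1.0]]
force: [-1.5, -0.3, 2.9]
gripper_width: 0.0001
finger_force: 1.1
```

>>> drive_tool:
  rows:
    - {"linear": [0,0,0.01],"dr": [0,0,0],"claw": 0}
    - {"linear": [0,0,0],"dr": [0,0,0],"claw": 0}
    - {"linear": [0,0,0],"dr": [0,0,0],"claw": 0}

```text
time_s: 11.58
position: [0.4734, 0.1835, 0.042]
eef_rot: [[-0.994, -0.11, 0.001], [-0.11, 0.994, 0.0], [-0.001, 0.0, -1.0]]
force: [-1.5, 0.2, 4.2]
gripper_width: -0.0003
finger_force: 2.0
```

```bash
python3 -c "
from h import *
to(.473,.183,.065)"
```

```text
t 11.575 pos [0.4734 0.1835 0.042 ] yaw -3.032 tilt [0.0005 0.0004] J [ 0.77 -0.15 -0.45  0.   -1.27 -2.23] F [-1.5  0.2  4.2] w -0.0003
linear total [ 0.0014 -0.0015 -0.0765] dr z total None
```

>>> drive_tool:
  rows:
    - {"linear": [0,0,0.007],"dr": [0,0,0],"claw": 0}
    - {"linear": [0,0,0],"dr": [0,0,0],"claw": 0}
    - {"linear": [0,0,0],"dr": [0,0,0],"claw": 0}

```text
time_s: 11.95
position: [0.4734, 0.1835, 0.041]
eef_rot: [[-0.994, -0.11, 0.001], [-0.11, 0.994, 0.0], [-0.001, 0.0, -1.0]]
force: [-6.0, 0.1, 11.2]
gripper_width: 0.0002
finger_force: 5.6
```

>>> drive_tool:
  rows:
    - {"linear": [0,0,-0.04],"dr": [0,0,0],"claw": 0}
    - {"linear": [0,0,-0.08],"dr": [0,0,0],"claw": 0}
    - {"linear": [0,0,0],"dr": [0,0,0],"claw": 0}
    - {"linear": [-0.071,0,0],"dr": [0,0,0],"claw": 0}
    - {"linear": [-0.071,0,0],"dr": [0,0,0],"claw": 0}
    - {"linear": [-0.071,0,0],"dr": [0,0,0],"claw": 0}
    - {"linear": [0,0,0],"dr": [0,0,0],"claw": 0}
    - {"linear": [0,0,0],"dr": [0,0,0],"claw": 0}

```text
time_s: 12.95
position: [0.536, 0.1901, 0.0746]
eef_rot: [[-0.994, -0.109, -0.002], [-0.109, 0.994, -0.001], [0.002, -0.0, -1.0]]
force: [-0.1, -0.5, -0.1]
gripper_width: -0.0005
finger_force: 0.0
```

Run:
```python
from h import *
to(.5367,.1896,.0387)
b=bot.snapshot("scene");a=bot.snapshot("top")
p=px("scene",[bot.read_state()["position"]])[0];print(p)
cv2.imwrite("pics/c6.png",np.hstack([cv2.resize(a[150:240,160:250],(400,400),interpolation=2),cv2.resize(b[145:225,175:255],(400,400),interpolation=2)]))
```

```text
t 12.95 pos [0.536  0.1901 0.0746] yaw -3.032 tilt [-0.0017 -0.0006] J [ 0.69 -0.   -0.24 -0.   -1.33 -2.15] F [-0.1 -0.5 -0.1] w -0.0005
linear total [-0.0025 -0.0018  0.1196] dr z total None
[224.40394914 173.06771982]
```

View pics/c6.png

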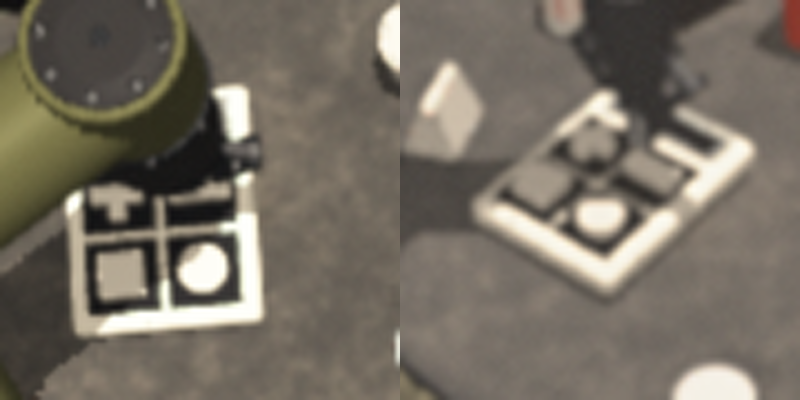

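The scene view shows the finger tips over the bar key at about (645,150), with the cross key clear to the left. Pressing now, nudged about 2 mm toward -y.

>>> drive_tool:
  rows:
    - {"linear": [0,-0.008,0.04],"dr": [0,0,0],"claw": 0}
    - {"linear": [0,0,0.03],"dr": [0,0,0],"claw": 0}
    - {"linear": [0,0,0.02],"dr": [0,0,0],"claw": 0}
    - {"linear": [0,0,0.02],"dr": [0,0,0],"claw": 0}
    - {"linear": [0,0,0.01],"dr": [0,0,0],"claw": 0}
    - {"linear": [0,0,0],"dr": [0,0,0],"claw": 0}
    - {"linear": [0,0,0],"dr": [0,0,0],"claw": 0}

```text
time_s: 13.92
position: [0.5369, 0.1878, 0.0411]
eef_rot: [[-0.994, -0.11, 0.0], [-0.11, 0.994, -0.0], [-0.0, -0.0, -1.0]]
force: [-6.4, -1.7, 9.8]
gripper_width: 0.0002
finger_force: 4.6
```

>>> drive_tool:
  rows:
    - {"linear": [0,0,-0.04],"dr": [0,0,0],"claw": 0}
    - {"linear": [0,0,-0.08],"dr": [0,0,0],"claw": 0}
    - {"linear": [0,0,0],"dr": [0,0,0],"claw": 0}
    - {"linear": [0.071,0.071,0],"dr": [0,0,0],"claw": 0}
    - {"linear": [0.071,0.071,0],"dr": [0,0,0],"claw": 0}
    - {"linear": [0.071,0.071,0],"dr": [0,0,0],"claw": 0}
    - {"linear": [0,0,0],"dr": [0,0,0],"claw": 0}
    - {"linear": [0,0,0],"dr": [0,0,0],"claw": 0}

```text
time_s: 14.92
position: [0.4666, 0.2444, 0.0754]
eef_rot: [[-0.994, -0.11, -0.0], [-0.11, 0.994, 0.0], [0.0, 0.0, -1.0]]
force: [-0.3, -0.3, 0.8]
gripper_width: 0.0002
finger_force: 0.0
```

>>> drive_tool:
  rows:
    - {"linear": [0,0,0.04],"dr": [0,0,0],"claw": 0}
    - {"linear": [0,0,0.03],"dr": [0,0,0],"claw": 0}
    - {"linear": [0,0,0.02],"dr": [0,0,0],"claw": 0}
    - {"linear": [0,0,0.02],"dr": [0,0,0],"claw": 0}
    - {"linear": [0,0,0.01],"dr": [0,0,0],"claw": 0}
    - {"linear": [0,0,0],"dr": [0,0,0],"claw": 0}
    - {"linear": [0,0,0],"dr": [0,0,0],"claw": 0}

```text
time_s: 15.8
position: [0.4665, 0.244, 0.0411]
eef_rot: [[-0.994, -0.11, 0.0], [-0.11, 0.994, -0.001], [-0.0, -0.001, -1.0]]
force: [-5.3, -3.9, 8.4]
gripper_width: 0.0001
finger_force: 4.8
```

Bottomed again. Next is the round key, 64 mm toward -y.

>>> drive_tool:
  rows:
    - {"linear": [0,0,-0.04],"dr": [0,0,0],"claw": 0}
    - {"linear": [0,0,-0.08],"dr": [0,0,0],"claw": 0}
    - {"linear": [0,0,0],"dr": [0,0,0],"claw": 0}
    - {"linear": [0,-0.071,0],"dr": [0,0,0],"claw": 0}
    - {"linear": [0,-0.071,0],"dr": [0,0,0],"claw": 0}
    - {"linear": [0,-0.071,0],"dr": [0,0,0],"claw": 0}
    - {"linear": [0,0,0],"dr": [0,0,0],"claw": 0}
    - {"linear": [0,0,0],"dr": [0,0,0],"claw": 0}

```text
time_s: 16.8
position: [0.4735, 0.1806, 0.0756]
eef_rot: [[-0.994, -0.109, 0.0], [-0.109, 0.994, 0.0], [-0.0, 0.0, -1.0]]
force: [0.3, 0.8, -0.4]
gripper_width: 0.0001
finger_force: 0.0
```

>>> drive_tool:
  rows:
    - {"linear": [0,0,0.04],"dr": [0,0,0],"claw": 0}
    - {"linear": [0,0,0.03],"dr": [0,0,0],"claw": 0}
    - {"linear": [0,0,0.02],"dr": [0,0,0],"claw": 0}
    - {"linear": [0,0,0.02],"dr": [0,0,0],"claw": 0}
    - {"linear": [0,0,0.01],"dr": [0,0,0],"claw": 0}
    - {"linear": [0,0,0],"dr": [0,0,0],"claw": 0}
    - {"linear": [0,0,0],"dr": [0,0,0],"claw": 0}

```text
time_s: 17.68
position: [0.4733, 0.181, 0.0411]
eef_rot: [[-0.994, -0.11, 0.0], [-0.11, 0.994, -0.0], [-0.0, -0.0, -1.0]]
force: [-7.6, -1.5, 10.7]
gripper_width: -0.0002
finger_force: 5.0
```

>>> drive_tool:
  rows:
    - {"linear": [0,0,-0.04],"dr": [0,0,0],"claw": 0}
    - {"linear": [0,0,-0.1],"dr": [0,0,0],"claw": 0}
    - {"linear": [0,0,-0.15],"dr": [0,0,0],"claw": 0}
    - {"linear": [0,0,-0.15],"dr": [0,0,0],"claw": 0}
    - {"linear": [0,0,0],"dr": [0,0,0],"claw": 0}
    - {"linear": [0,0,0],"dr": [0,0,0],"claw": 0}

```text
time_s: 18.42
position: [0.4733, 0.1811, 0.1712]
eef_rot: [[-0.994, -0.11, -0.0], [-0.11, 0.994, 0.0], [0.0, 0.001, -1.0]]
force: [0.2, 0.3, -0.6]
gripper_width: -0.0003
finger_force: 0.0
```

Run:
```python
from h import *
to(0,0,0)
a=bot.snapshot("top");cv2.imwrite("pics/c7.png",a[140:250,130:350].repeat(3,0).repeat(3,1))
```

```text
t 18.425 pos [0.4733 0.1811 0.1712] yaw -3.032 tilt [-0.0005  0.0005] J [ 0.76 -0.21 -0.26 -0.   -1.52 -2.22] F [ 0.2  0.3 -0.6] w -0.0003
linear total [ 1.6339 -0.4274  0.5712] dr z total None
```

View pics/c7.png

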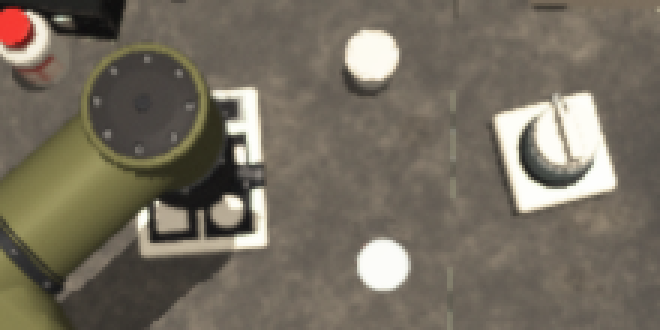

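The cap is shut with its pointer at the ridge (558,97). The dish, cup and bottle haven't moved, and the arm is clear of everything. I'm handing it in.

```bash
python3 -c "
from bench import bot
print(bot.sign_off())"
```

```text
the job is handed in; nothing more can be done
None
```

I twisted the cap clockwise to its stop, then pressed round, bar, square and round, each fully down and let up before the next; the job was handed in at about 18.5 s with the arm clear, and the hand-in returned no verdict.

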